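# Free the mended fly case from the ratchet clamp

### The job

The glue on the small wooden fly case has set, so take it out of the quick clamp on the gluing board, working with the fingertips only. Press down the orange release on the clamp's sliding jaw and, keeping it down, push the jaw back along its bar all the way to the end stop; then let go and push the case straight away from the bar until all of it is past the tips of both jaws, lying flat on the board. Slide the case, never lift or tip it, do not push it out while the jaw still grips it, and leave everything else where it is.

Things in the scene. Friction and masses are not known exactly. Their poses are not given: they have to be found in the camera images.
- clamp: Plywood gluing board (10 mm thick, x -50 to 192, y -185 to 175 mm) with a steel bar clamp, all fixed. Origin on the table under the bar's middle; +y along the bar toward the end stop (the jaw opens that way), +x from the bar to the jaws' open side, away from the robot. Bar x -12 to 6, top at 36 mm. Head y -179 to -135, to x = 100, 50 mm high. End stop y 148 to 168, 44 mm high.
- jaw (a joint): Sliding jaw, a black block over the bar with a steel arm to clamp x = 100 mm, 46 mm high, 60 mm long in y. 0 = closed on the case (rubber face at clamp y = 0); grows toward clamp +y; 0.087 m = at the end stop. Release up: a ratchet (8 mm teeth) blocks opening even at 25 N, but lets it close. Release down: it slides at about 2 N and stays where it is left.
- release (a joint): Orange release on top of the jaw. 0 = up, 0.007 m = fully down. Springs up by itself; starts to move at 3.3 N, fully down at about 6 N. The pawl is clear of the teeth from 0.005 m; let up part-way along, it catches the next tooth.
- release_pad (a point): Centre of the orange pad's level top (moves with jaw and release; axes as the clamp's). Pad 34 mm across the bar, 38 mm along it, 68 mm above the table when up, 61 when down. A black thumb stop on the jaw, 36 mm wide, stands 14 mm above the raised pad, its face 23 mm from this point toward clamp +y: a finger on the pad can push the jaw by it. Jaw block top: 54 mm.
- fly_case: Brown wooden case, lid shut, 70 (x) x 135 (y) x 36 mm, 0.2 to 0.4 kg, origin at the centre of its underside. At first on the board (underside 10 mm above the table), squeezed lengthwise between head and jaw, axes as the clamp's, its near face 51 to 63 mm from the bar's middle line: room for closed fingers between bar and case. Once freed it slides on the board with 1 to 5 N.
- case_corner_l (a point): Bottom corner of the case at its own x = -35, y = +67.5 mm, nearest the bar on the jaw's side.
- case_corner_r (a point): Bottom corner of the case at its own x = -35, y = -67.5 mm, nearest the bar on the head's side.
- jaw_tip (a point): Tip of the sliding jaw's rubber face (clamp x = 100 mm, 30 mm above the table); moves with the jaw.
- head_tip (a point): Tip of the fixed head's rubber face (clamp x = 100 mm, 30 mm above the table).
- line_spool: Spool of yellow line, 64 mm across, 23 mm high, lying on the board's far corner on the end stop's side; origin under its centre. Leave alone.
- fly_reel: Round bronze fly reel lying flat, 78 mm across, 44 mm high, on the table beyond the head's end of the board. Leave alone.
- spin_reel: Grey spinning reel, 111 x 132 x 99 mm, on the table to the left of the board. Leave alone.
- reel_box: Open turquoise carton, 93 x 105 x 66 mm, on the table to the left of the board. Leave alone.
- red_tin: Round red tin, 51 mm across, 19 mm high, on the table to the right of the board. Leave alone.

How it is judged (in metres and radians):
On the way, in this order (a step that is already met when the one before it is completed fails the run):
1. the release is pressed down while the jaw is still near the case (value of joint release above 0.005 m and value of joint jaw below 0.03 m), for 0.05 s.
2. the jaw is pushed back to the end stop (value of joint jaw above 0.081 m), for 0.1 s.
3. the case is pushed out past the tips of both jaws (x of each of case_corner_l, case_corner_r in the frame of clamp above 0.102 m), for 0.1 s.
At the end, for the whole second after the job is handed in: Jaw joint above 0.081 m, release sprung up (below 2 mm); both near corners of the case over 102 mm from the bar's middle line (2 mm past the jaw tips), its centre still over the board (under 190 mm), lying flat (underside 6 to 14 mm above the table, tilt under 0.08 rad) and at rest (all of step 3 and value of joint jaw above 0.081 m and value of joint release below 0.002 m and z of fly_case in the frame of clamp between 0.006 and 0.014 m and angle between fly_case's own z axis and vertical below 0.08 rad and x of fly_case in the frame of clamp below 0.19 m and linear speed of fly_case below 0.01 m/s); the robot touches nothing.
It fails at once if the case is lifted (8 mm) or tipped (0.2 rad) (z of fly_case in the frame of clamp above 0.018 m or angle between fly_case's own z axis and vertical above 0.2 rad).
It fails at once if the case is forced out (15 mm) while the jaw is still closed on it (less than 20 mm open) (value of joint jaw below 0.02 m and distance of fly_case from where it was at the start of the episode above 0.015 m).
It fails at once if another thing (spool, reels, carton, tin) is moved by more than 25 mm or tipped (distance of any of line_spool, fly_reel, spin_reel, reel_box, red_tin from where it was at the start of the episode above 0.025 m or angle between any of line_spool, fly_reel, spin_reel, reel_box, red_tin's own z axis and vertical above 0.4 rad).
It also fails if it takes over 51 s, if anything falls off the work surface, if the arm or the gripper's body presses on something with over 40 N, if the wrist force passes 120 N, or if a joint passes its speed limit or range.

### The arm

A 6-joint arm with a two-finger parallel gripper is mounted at the origin on a cart in front of the work surface, level with it; the furniture and walls round the work are solid. World frame = base frame: x ahead of the robot, y to its left, z up, the work surface at z = 0. Lengths are in mm, angles in rad, forces in N, time in s.
With the tool pointing down it reaches from about 350 to 775 mm from the base axis. Payload 7.3 kg.
Tool frame: the origin (TCP) lies on the mounting face of the last link; the fingertips stand 178 mm ahead of it and the grasp point (between the pads) lies 159 mm ahead of it; z points along the fingers, y is the line along which they close (so a half turn about z gives the same grasp; the last joint's range is limited). The gripper opens to 92 mm and grips with 3 to 60 N. Pads are 19 mm wide; open, the fingers measure 130 mm over their backs; the gripper's body (75 mm by 190 mm) begins 47 mm behind the grasp point.
Start: joints at [1.158, 0.342, 1.524, -0, 1.275, -0.146], TCP at [138.392, 506.434, 404.741] pointing down, gripper open.
Joint ranges: [-2.53, 2.53], [-0.77, 2.02], [0.04, 2.7], [-1, 4.14], [0.28, 2.66], [-3.11, 3.11]. Speed limits (rad/s): [2.57, 2.57, 3.14, 3.14, 3.14, 3.14].

### API

Orientations are given as [roll, pitch, yaw] about the fixed x, y, z axes, in that order (R = Rz(yaw) Ry(pitch) Rx(roll)).
In Python, from plant import bot gives the robot as it stands.
- The arm moves only by the tool shift_gripper, called after "Emit:" as name(argument=value, ...), one argument or row to a line, values as JSON. Schema: {"type":"object","properties":{"moves":{"type":"array","items":{"type":"object","properties":{"aperture":{"type":"number"},"trans":{"type":"array","items":{"type":"number"},"minItems":3,"maxItems":3},"turn":{"type":"number"}},"additionalProperties":false,"required":["aperture"]},"minItems":1,"maxItems":5},"only":{"type":"string"},"quiet":{"type":"boolean"},"lines":{"type":"string"}},"required":["moves"],"additionalProperties":false}. moves is a list of rows, 1 to 5 of them, each an object with the fields aperture (the finger opening in mm), trans (a list: dx, dy, dz in units of 50 mm), turn (a turn about the tool's z in units of 0.1 rad); a field left out counts as zero (the opening has to be given); each row is the pose to reach, as a shift and turn from the pose commanded when the call began, along the tool's axes at that moment; what a row does not reach only later rows make up. A row lasts 1/8 s, in which the tool goes at most 62.5 mm and 0.188 rad, less where a joint would pass 70% of its speed; a pose out of reach is approached as far as the arm can. The fingers move at their own pace and stop on an object; the grip force is fixed at half the most. Time passes only in rows, so rows that do not move let the fingers close. The tool returns the time, the measured TCP pose, the force, the opening and the grip force at its end. only (a regular expression) keeps the lines of the reply that match it, lines (a string "A,B") keeps lines A to B, and quiet returns only ok. Input that does not fit is refused with a message, and nothing moves.
- bot.get_obs(): the state, without advancing time (a new reading comes with each control period).
- bot.capture(name): name is "scene" or "side" or "wrist"; returns a dict with "color" (400x640x3 uint8, red, green, blue), "K" (3x3 intrinsics, pixels), "R" (3x3) and "t" (3): a world point X has camera coordinates R X + t. Camera axes: x right, y down, z forward; pixel columns grow to the right and rows downward; lengths in mm; the calibration is good to about 2 mm. The wrist camera is an equidistant fisheye: a pixel r from the principal point sees the ray r / f radians off the axis. A picture is of the moment at which its call begins. There is no depth.
- bot.close_job(): hands the job in; it is judged then, once.
The state is a dict: "time": time; "joint_positions": joint angles; "dq": joint speeds; "tau": joint torques, N m; "tool_pos": TCP position; "tcp_rot": TCP orientation; "contact_force": force on the tool from outside, world axes, zero at the start; "moment": the same for the moment, N m; "grip_width": finger opening in mm; "finger_force": force on a finger pad.
Only numpy, scipy, OpenCV 4.12 (cv2) and the standard library are available. Lean on these libraries where they do the work, as an engineer would, in place of code of your own. Each camera call takes 0.05 s, during which the arm holds its last target. There are 200 camera calls.

## Working session

There is one attempt and no reset: what is moved stays moved. The work goes in short steps, Python scripts to look and compute and a tool call to move; the robot and the scene stay as the last step left them, time stands still between calls to the robot, and variables do not carry over. Pictures are saved under pics/ and viewed, at most 12 in all, crops included, and the job is handed in when it is done.

```bash
mkdir -p pics; ls; python3 - <<'E'
from plant import bot
import cv2,numpy as np
o=bot.get_obs();print(o)
for n in("scene","side"):
    c=bot.capture(n);cv2.imwrite(f"pics/{n}0.png",c["color"][:,:,::-1]);print(n,c["K"],c["R"],c["t"])
    np.savez(f"pics/{n}0.npz",**c)
E
```

```text
pics
plant.py
{'time': 0.0, 'joint_positions': array([ 1.15800042e+00,  3.42720488e-01,  1.52502665e+00,  2.54544815e-05,
        1.27538710e+00, -1.45984857e-01]), 'dq': array([ 0.0002287 , -0.00045662,  0.00102427,  0.00057697,  0.00155991,
        0.00089775]), 'tau': array([ 1.40263772e-03, -4.31230617e+01, -2.44223428e+01,  7.17768981e-02,
        5.59402665e-02, -1.32312734e-04]), 'tool_pos': array([138.33194571, 506.30622539, 404.042546  ]), 'tcp_rot': array([-3.14007100e+00, -2.48332187e-04,  2.87477399e+00]), 'contact_force': array([-0.0455596 , -0.49930155,  0.1187456 ]), 'moment': array([ 0.03856691, -0.0166788 , -0.02550186]), 'finger_force': 0.0, 'grip_width': 91.88232568501509}
scene [[463.78419407   0.         317.89230224]
 [  0.         463.78419407 197.03793459]
 [  0.           0.           1.        ]] [[ 5.92795880e-01 -8.05352711e-01  2.35948942e-04]
 [-6.24474352e-01 -4.59841732e-01 -6.31329839e-01]
 [ 5.08551696e-01  3.74102383e-01 -7.75514396e-01]] [-495.49780267  245.74704605 1299.5137527 ]
side [[499.18307274   0.         327.39805538]
 [  0.         499.18307274 202.7790739 ]
 [  0.           0.           1.        ]] [[ 0.89727246 -0.44145733  0.00419148]
 [-0.18591741 -0.38645874 -0.90337388]
 [ 0.40042085  0.80979323 -0.42883338]] [-559.18883146   75.8763419  1377.06474738]
```

View pics/scene0.png

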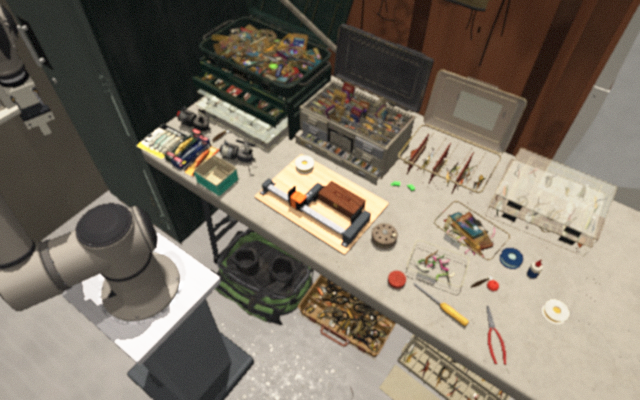

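View pics/side0.png

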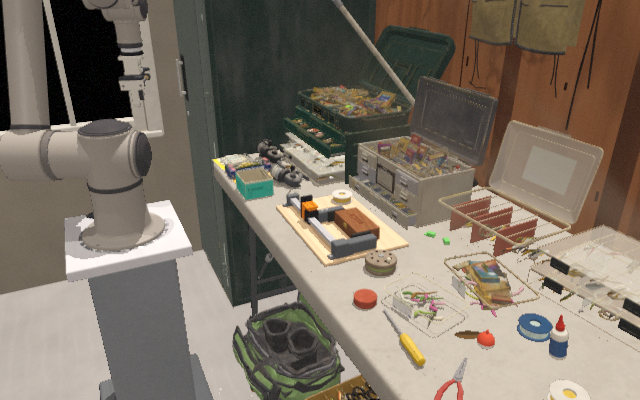

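The scene view shows the plywood board with corners near (303,157), (387,203), (345,247) and (257,197). The orange release is at about (298,198), the brown case at (344,198), the head at (355,225) and the end stop at (266,186). In the side view the orange release is at about (309,211) and the case at (356,221).

```bash
cat > h.py <<'E'
import numpy as np,cv2
def ray(c,u,v,fish=False):
    K,R,t=c["K"],c["R"],c["t"]
    x=np.array([(u-K[0,2])/K[0,0],(v-K[1,2])/K[1,1]])
    if fish:
        r=np.hypot(*x); d=np.array([*(x/r*np.sin(r)),np.cos(r)]) if r>1e-9 else np.array([0,0,1.])
    else: d=np.array([*x,1.])
    return -R.T@t, R.T@d/np.linalg.norm(d)
def onz(c,u,v,z,fish=False):
    o,d=ray(c,u,v,fish); return o+d*(z-o[2])/d[2]
def mask(rgb,lo,hi):
    return cv2.inRange(cv2.cvtColor(rgb,cv2.COLOR_RGB2HSV),np.array(lo),np.array(hi))
def blobs(m,amin=30):
    n,l,s,c=cv2.connectedComponentsWithStats(m)
    return sorted([(s[i,4],c[i].round(1).tolist(),s[i,:4].tolist(),i) for i in range(1,n) if s[i,4]>=amin],reverse=True),l
E
python3 - <<'E'
from h import *
for n,px in(("scene",[(303,157),(387,203),(345,247),(257,197)]),("side",[])):
    c=dict(np.load(f"pics/{n}0.npz"))
    P=[onz(c,*p,10) for p in px]
    for p in P: print(n,p.round(0))
    m=mask(c["color"],(7,190,150),(18,255,255)); b,_=blobs(m,15); print([x[:3] for x in b[:5]])
    for x in b[:4]: print(onz(c,*x[1],62).round(0))
E
```

```text
scene [655. -69.  10.]
scene [ 653. -407.   10.]
scene [ 437. -393.   10.]
scene [427. -59.  10.]
[(np.int32(58), [295.6, 199.5], [291, 192, 14, 15])]
[ 460. -192.   62.]
[(np.int32(131), [307.9, 206.3], [302, 201, 15, 17])]
[ 466. -198.   62.]
```

Units first: shifts go in units of 50 mm and turns go in units of 0.1 rad. So -245 mm is -4.9, -190 mm is -3.8, -0.27 rad is -2.7.

Emit:
shift_gripper(
  moves=[
    {"aperture": 0,"trans": [-4.9,-3.8,0],"turn": -1},
    {"aperture": 0,"trans": [-4.9,-3.8,0],"turn": -2},
    {"aperture": 0,"trans": [-4.9,-3.8,0],"turn": -2.7},
    {"aperture": 0,"trans": [-4.9,-3.8,0],"turn": -2.7},
    {"aperture": 0,"trans": [-4.9,-3.8,0],"turn": -2.7},
  ],
)

```text
time: 0.72
tool_pos: [325.4, 256.8, 404.7]
tcp_rot: [3.141, 0.0, -3.138]
contact_force: [0.9, 1.0, -0.8]
grip_width: 46.3
finger_force: 0.0
```

Converted, -280 mm is -5.6, -115 mm is -2.3.

Emit:
shift_gripper(
  moves=[
    {"aperture": 0,"trans": [-2.3,-5.6,0]},
    {"aperture": 0,"trans": [-2.3,-5.6,0]},
    {"aperture": 0,"trans": [-2.3,-5.6,0]},
    {"aperture": 0,"trans": [-2.3,-5.6,0]},
    {"aperture": 0,"trans": [-2.3,-5.6,0]},
  ],
)

```text
time: 1.35
tool_pos: [440.9, -23.4, 404.6]
tcp_rot: [3.141, -0.0, -3.14]
contact_force: [0.9, 0.4, -0.5]
grip_width: 0.7
finger_force: 0.0
```

Emit:
shift_gripper(
  moves=[
    {"aperture": 0,"trans": [-0.7,-4,0]},
    {"aperture": 0,"trans": [-0.7,-4,0]},
    {"aperture": 0,"trans": [-0.7,-4,0]},
    {"aperture": 0,"trans": [-0.7,-4,0]},
    {"aperture": 0,"trans": [-0.7,-4,0]},
  ],
)

```text
time: 1.98
tool_pos: [476.0, -221.3, 404.0]
tcp_rot: [3.14, -0.001, -3.14]
contact_force: [-0.4, 0.9, -1.0]
grip_width: 0.1
finger_force: 0.0
```

```bash
python3 - <<'E'
from plant import bot
from h import *
print(bot.get_obs()["tool_pos"])
c=bot.capture("wrist");cv2.imwrite("pics/w1.png",c["color"][:,:,::-1]);np.savez("pics/w1.npz",**c);print(c["K"],c["R"],c["t"],-c["R"].T@c["t"])
E
```

```text
[ 476.00960928 -221.3221331   404.01033371]
[[309.70691629   0.         319.88938695]
 [  0.         309.70691629 200.80152846]
 [  0.           0.           1.        ]] [[-5.79390897e-04  9.99999831e-01  5.34563449e-05]
 [ 9.70146435e-01  5.49129913e-04  2.42519264e-01]
 [ 2.42519193e-01  1.92373936e-04 -9.70146589e-01]] [ 222.62370994 -492.88056569  271.74341847] [ 412.39231521 -222.40529315  383.15208167]
```

View pics/w1.png

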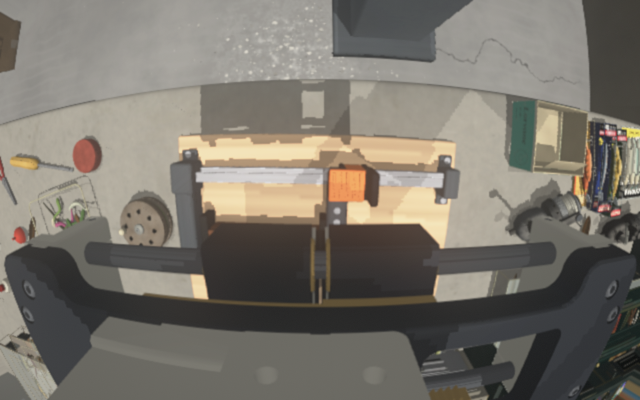

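The wrist view shows the orange pad centred near (347,184), with the black thumb stop to its right at (371,185). The bar runs along row 176 from (197) to (443), and the board's near edge goes from (180,136) to (455,140). The gripper hides the case.

```bash
python3 - <<'E'
from h import *
c=dict(np.load("pics/w1.npz"))
f=lambda u,v,z:onz(c,u,v,z,True).round(1)
print("near corners",f(180,136,10),f(455,140,10))
hs=cv2.cvtColor(c["color"],cv2.COLOR_RGB2HSV); print(hs[184,347],hs[170,347])
m=mask(c["color"],(4,180,120),(20,255,255)); b,l=blobs(m); 
for x in b[:3]:
    print(x[:3])
    ct=max(cv2.findContours((l==x[3]).astype(np.uint8),0,2)[0],key=cv2.contourArea)
    q=cv2.approxPolyDP(ct,3,True)[:,0]
    for p in q: print(p,f(*p,68))
# bar edges: gray columns
g=cv2.cvtColor(c["color"],cv2.COLOR_RGB2GRAY).astype(int)
for u in(215,240,265,290,315,395,410,425): 
    col=g[150:205,u]; d=np.diff(col); i=np.argsort(-abs(d))[:4]; print(u,[(int(k)+150,int(d[k])) for k in sorted(i)])
cv2.imwrite("pics/w1c.png",cv2.resize(c["color"][120:220,160:480,::-1],None,fx=2.5,fy=2.5,interpolation=2))
E
```

```text
near corners [ 420.1 -401.8   10. ] [425.5 -49.7  10. ]
[ 12 155 235] [ 11 160 221]
215 [(158, -24), (159, -35), (166, 39), (167, 28)]
240 [(158, -41), (159, -16), (167, 51), (168, 17)]
265 [(158, -24), (159, -35), (166, 19), (167, 37)]
290 [(159, -28), (160, -30), (167, 29), (168, 37)]
315 [(159, -38), (160, -29), (167, 27), (168, 27)]
395 [(162, -32), (163, -31), (170, 30), (171, 28)]
410 [(162, -21), (163, -39), (170, 24), (171, 36)]
425 [(163, -39), (170, -18), (172, 28), (177, 19)]
```

View pics/w1c.png

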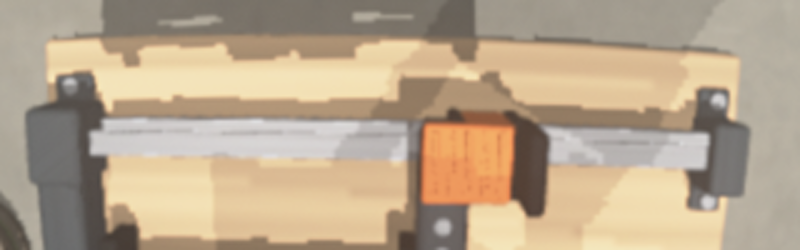

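The crop shows the pad's level top with corners at full-image pixels (329,170), (366,170), (365,201.5) and (328.5,201). The thumb stop is at its right, and the jaw arm runs downward from the pad.

```bash
python3 - <<'E'
from h import *
c=dict(np.load("pics/w1.npz"))
f=lambda u,v,z:onz(c,u,v,z,True).round(1)
print("pad",[f(*p,68) for p in((328.8,170),(366,170),(365,201.5),(328.4,200.8))])
print("bar top near edge",f(215,167.3,36),f(395,171,36)," far",f(215,182.5,36),f(425,186,36))
print("end stop r face",f(443,176,40),"head inner",f(196,170,36), "board right far-ish",f(455,140,10))
# fits for pad in scene & side views
m=mask(c["color"],(6,130,180),(20,190,255));m[:150]=0;m[210:]=0;m[:,:320]=0;m[:,375:]=0
b,l=blobs(m);print(b[:2]);r=cv2.minAreaRect(np.argwhere(l==b[0][3])[:,::-1].astype(np.float32));print(r,f(*r[0],68))
for n in("scene","side"):
    d=dict(np.load(f"pics/{n}0.npz")); im=d["color"]
    m=mask(im,(3,120,60),(22,255,255)); b,l=blobs(m,20)
    print(n,[x[:3] for x in b[:6]])
E
```

```text
pad [array([ 458.6, -213.2,   68. ]), array([ 458.3, -174.7,   68. ]), array([ 491.9, -174.7,   68. ]), array([ 491.2, -213.4,   68. ])]
bar top near edge [ 458.7 -345.4   36. ] [ 463.7 -135.7   36. ]  far [ 476.9 -346.6   36. ] [481.  -97.5  36. ]
end stop r face [467.8 -76.6  40. ] head inner [ 461.3 -370.3   36. ] board right far-ish [425.5 -49.7  10. ]
[(np.int32(1111), [346.4, 185.0], [329, 169, 37, 33], 1)]
((346.6104431152344, 185.2969207763672), (35.909698486328125, 31.70529556274414), 1.9749339818954468) [ 474.5 -194.6   68. ]
scene [(np.int32(8843), [487.0, 41.7], [419, 0, 142, 115]), (np.int32(6693), [573.7, 74.3], [513, 0, 127, 158]), (np.int32(1686), [388.3, 18.9], [363, 0, 52, 46]), (np.int32(1160), [327.2, 308.7], [299, 276, 64, 64]), (np.int32(898), [341.0, 198.6], [318, 181, 48, 38]), (np.int32(408), [284.7, 44.0], [262, 33, 47, 26])]
side [(np.int32(22390), [549.7, 80.2], [375, 0, 265, 234]), (np.int32(820), [354.4, 221.8], [334, 208, 46, 31]), (np.int32(577), [340.4, 389.3], [306, 375, 63, 25]), (np.int32(497), [584.7, 218.2], [567, 194, 31, 40]), (np.int32(475), [485.8, 287.9], [462, 264, 49, 41]), (np.int32(373), [364.8, 298.6], [354, 289, 23, 20])]
```

Converted, 1 mm is 0.02, 140 mm is 2.8, 0.019 rad is 0.19.

Emit:
shift_gripper(
  moves=[
    {"aperture": 0,"trans": [0.02,0.5,0],"turn": 0.19},
    {"aperture": 0,"trans": [0.02,0.5,1],"turn": 0.19},
    {"aperture": 0,"trans": [0.02,0.5,2],"turn": 0.19},
    {"aperture": 0,"trans": [0.02,0.5,2.8],"turn": 0.19},
    {"aperture": 0,"trans": [0.02,0.5,2.8],"turn": 0.19},
  ],
)

```text
time: 2.65
tool_pos: [474.3, -193.6, 262.8]
tcp_rot: [3.138, -0.005, 3.128]
contact_force: [-0.3, 0.2, 1.1]
grip_width: 0.5
finger_force: 0.0
```

```bash
python3 - <<'E'
from plant import bot
from h import *
print(bot.get_obs()["contact_force"])
c=bot.capture("wrist");cv2.imwrite("pics/w2.png",cv2.resize(c["color"][:,:,::-1][60:330,160:480],None,fx=2,fy=2));np.savez("pics/w2.npz",**c)
E
```

```text
[-0.2967713   0.22618623  1.09223769]
```

View pics/w2.png

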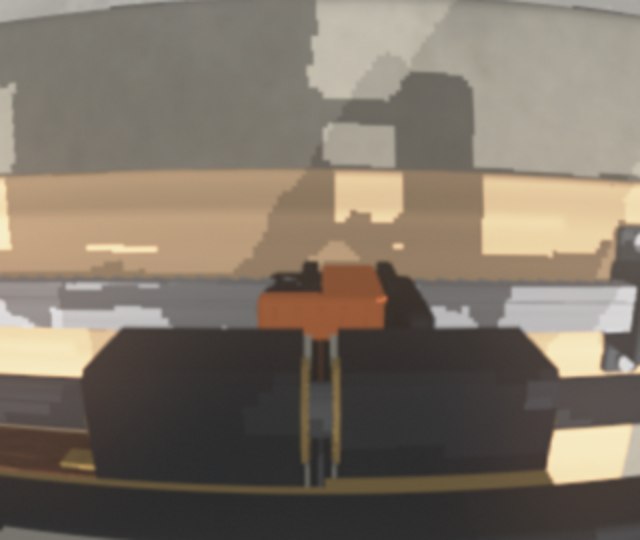

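The fingertips are lined up over the pad: the pad spans columns 260–385 in the crop and the fingers are at 322. The thumb stop is clear at the right, at 385–430.

Converted, 23 mm is 0.46, -3 mm is -0.06.

Emit:
shift_gripper(
  moves=[
    {"aperture": 0,"trans": [0,-0.06,0]},
    {"aperture": 0,"trans": [0,-0.06,0.28]},
    {"aperture": 0,"trans": [0,-0.06,0.4]},
    {"aperture": 0,"trans": [0,-0.06,0.46]},
    {"aperture": 0,"trans": [0,-0.06,0.46]},
  ],
)

```text
time: 3.32
tool_pos: [475.1, -198.8, 241.8]
tcp_rot: [3.141, 0.0, 3.125]
contact_force: [0.1, 2.8, 4.3]
grip_width: 0.5
finger_force: 2.4
```

Emit:
shift_gripper(
  moves=[
    {"aperture": 0,"trans": [0,0,0.06]},
    {"aperture": 0,"trans": [0,0,0.1]},
    {"aperture": 0,"trans": [0,0,0.1]},
  ],
)

```text
time: 3.7
tool_pos: [475.2, -198.9, 238.9]
tcp_rot: [-3.141, 0.002, 3.126]
contact_force: [-5.2, 4.6, 21.3]
grip_width: 0.4
finger_force: 10.8
```

Converted, 74 mm is 1.48, 58 mm is 1.16.

Emit:
shift_gripper(
  moves=[
    {"aperture": 0,"trans": [0,0.24,0]},
    {"aperture": 0,"trans": [0,0.48,0]},
    {"aperture": 0,"trans": [0,0.8,0]},
    {"aperture": 0,"trans": [0,1.16,0]},
    {"aperture": 0,"trans": [0,1.48,0]},
  ],
)

```text
time: 4.32
tool_pos: [476.6, -125.2, 239.0]
tcp_rot: [-3.139, 0.003, 3.126]
contact_force: [-4.6, -2.2, 20.9]
grip_width: 0.5
finger_force: 10.4
```

Emit:
shift_gripper(
  moves=[
    {"aperture": 0,"trans": [0,0.16,0]},
    {"aperture": 0,"trans": [0,0.32,0]},
    {"aperture": 0,"trans": [0,0.4,0]},
    {"aperture": 0,"trans": [0,0.4,0]},
  ],
)

```text
time: 4.82
tool_pos: [477.7, -106.5, 239.1]
tcp_rot: [-3.137, 0.006, 3.127]
contact_force: [-1.2, -6.8, 17.1]
grip_width: 0.4
finger_force: 8.6
```

Converted, 5 mm is 0.1, 3 mm is 0.06.

Emit:
shift_gripper(
  moves=[
    {"aperture": 0,"trans": [0,0.06,0]},
    {"aperture": 0,"trans": [0,0.1,0]},
    {"aperture": 0,"trans": [0,0.1,0]},
  ],
)

```text
time: 5.2
tool_pos: [478.0, -102.1, 239.1]
tcp_rot: [-3.136, 0.007, 3.126]
contact_force: [-1.5, -9.4, 15.5]
grip_width: 0.2
finger_force: 7.8
```

Emit:
shift_gripper(
  moves=[
    {"aperture": 0,"trans": [0,0.08,0]},
    {"aperture": 0,"trans": [0,0.16,0]},
    {"aperture": 0,"trans": [0,0.16,0]},
    {"aperture": 0,"trans": [0,0.16,0]},
  ],
)

```text
time: 5.7
tool_pos: [478.2, -97.9, 239.2]
tcp_rot: [-3.128, 0.007, 3.128]
contact_force: [-6.3, -37.3, 11.5]
grip_width: 0.2
finger_force: 22.2
```

```bash
python3 - <<'E'
from plant import bot
from h import *
c=bot.capture("scene");np.savez("pics/s3.npz",**c);cv2.imwrite("pics/s3.png",cv2.resize(c["color"][:,:,::-1][140:260,220:420],None,fx=4,fy=4,interpolation=2))
E
```

```text
(no output)
```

View pics/s3.png

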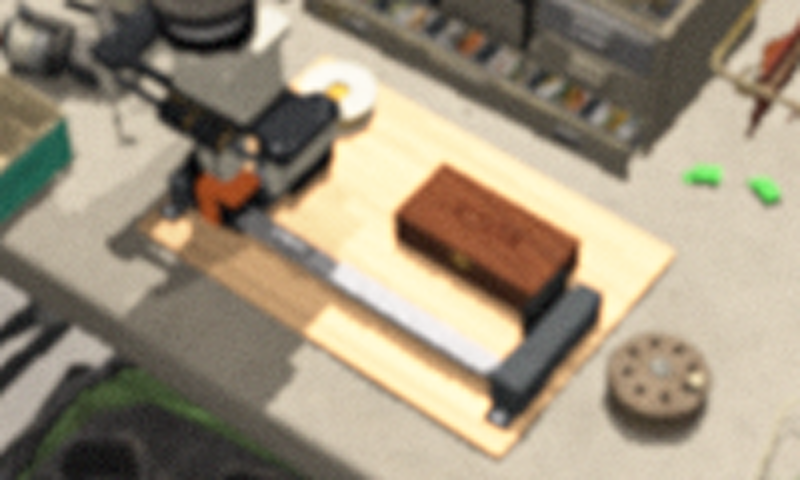

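The jaw is at the end stop, hard against it at 37 N. The case is free on the board, with its top's near edge running in the crop from (400,217) to (525,300) and its far edge from (447,165) to (578,243). The head is at (545,345).

Converted, -5 mm is -0.1, -4 mm is -0.08.

Emit:
shift_gripper(
  moves=[
    {"aperture": 0,"trans": [0,-0.08,0]},
    {"aperture": 0,"trans": [0,-0.08,-0.24]},
    {"aperture": 0,"trans": [0,-0.1,-1]},
    {"aperture": 0,"trans": [0,-0.1,-1.8]},
    {"aperture": 0,"trans": [0,-0.1,-1.8]},
  ],
)

```text
time: 6.38
tool_pos: [477.3, -97.4, 329.3]
tcp_rot: [-3.139, 0.006, 3.126]
contact_force: [-0.9, 0.8, 0.5]
grip_width: 0.7
finger_force: 0.0
```

```bash
python3 - <<'E'
from h import *
c=dict(np.load("pics/s3.npz"))
for p in((400,217),(525,300),(578,243),(447,165)): print(onz(c,p[0]/4+220,p[1]/4+140,46).round(1))
from plant import bot
c=bot.capture("wrist");np.savez("pics/w4.npz",**c);cv2.imwrite("pics/w4.png",c["color"][:,:,::-1])
E
```

```text
[ 531.8 -232.    46. ]
[ 522.2 -355.6   46. ]
[ 592.2 -357.9   46. ]
[ 597.5 -230.4   46. ]
```

View pics/w4.png

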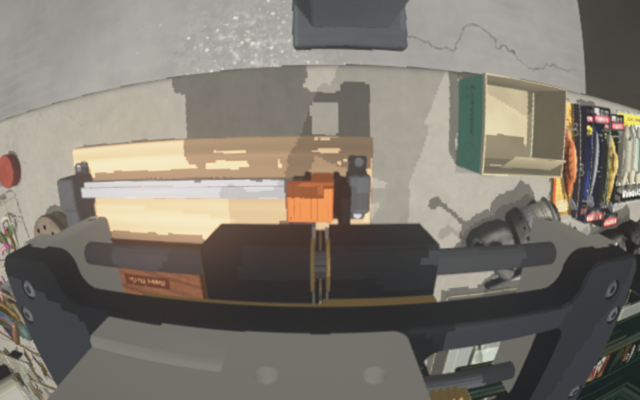

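The pad is at (310,200) with the thumb stop at (343,200), right against the end stop at (358,195), so the jaw is fully open. I move over the gap between bar and case with the fingers part-open, for two square contact points.

Converted, -193 mm is -3.86, 40 mm is 0.8.

Emit:
shift_gripper(
  moves=[
    {"aperture": 60,"trans": [-0.52,-3.86,0]},
    {"aperture": 60,"trans": [-0.52,-3.86,0]},
    {"aperture": 60,"trans": [-0.52,-3.86,0]},
    {"aperture": 60,"trans": [-0.52,-3.86,0]},
    {"aperture": 60,"trans": [-0.52,-3.86,0.8]},
  ],
)

```text
time: 7.05
tool_pos: [499.9, -291.3, 287.1]
tcp_rot: [-3.139, 0.003, 3.124]
contact_force: [0.9, 0.3, -1.2]
grip_width: 45.9
finger_force: 0.0
```

Emit:
shift_gripper(
  moves=[
    {"aperture": 60},
    {"aperture": 60,"trans": [0,0,0.8]},
    {"aperture": 60,"trans": [0,0,0.8]},
  ],
)

```text
time: 7.42
tool_pos: [499.1, -289.0, 245.1]
tcp_rot: [3.138, -0.005, 3.127]
contact_force: [-0.1, 0.1, 0.7]
grip_width: 59.8
finger_force: 0.0
```

```bash
python3 - <<'E'
from plant import bot
from h import *
print(bot.get_obs()["tool_pos"])
c=bot.capture("wrist");np.savez("pics/w5.npz",**c);cv2.imwrite("pics/w5.png",c["color"][:,:,::-1])
E
```

```text
[ 499.0586685  -289.02136848  245.12110988]
```

View pics/w5.png

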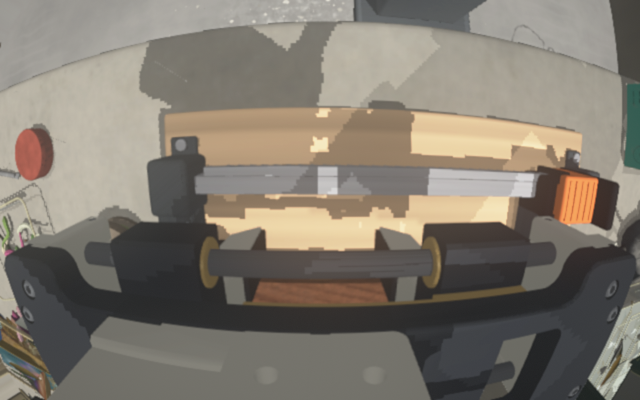

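The view shows the grey fingertips near (245,245) and (395,245), both inside the opening between the head (right edge near column 205) and the jaw. The case top's near edge is at about row 282 between the fingers.

```bash
python3 - <<'E'
from h import *
c=dict(np.load("pics/w5.npz"))
f=lambda u,v,z:onz(c,u,v,z,True).round(1)
print("case near",f(262,281,46),f(320,281,46),f(378,281,46)," head inner",f(205,210,50)," bar",f(300,166,36),f(300,195,36))
E
```

```text
case near [ 533.  -328.2   46. ] [ 533. -290.   46.] [ 534.4 -251.9   46. ]  head inner [ 483.  -359.7   50. ]  bar [ 459.6 -301.1   36. ] [ 477.9 -301.6   36. ]
```

Converted, 49 mm is 0.98, -3 mm is -0.06.

Emit:
shift_gripper(
  moves=[
    {"aperture": 60,"trans": [-0.06,-0.04,0.3]},
    {"aperture": 60,"trans": [-0.06,-0.04,0.6]},
    {"aperture": 60,"trans": [-0.06,-0.04,0.98]},
    {"aperture": 60,"trans": [-0.06,-0.04,0.98]},
  ],
)

```text
time: 7.98
tool_pos: [502.1, -292.0, 196.1]
tcp_rot: [3.139, -0.003, 3.126]
contact_force: [0.1, -0.8, -0.2]
grip_width: 60.0
finger_force: 0.0
```

Converted, -33 mm is -0.66, -27 mm is -0.54.

Emit:
shift_gripper(
  moves=[
    {"aperture": 60,"trans": [-0.16,0,0]},
    {"aperture": 60,"trans": [-0.3,0,0]},
    {"aperture": 60,"trans": [-0.42,0,0]},
    {"aperture": 60,"trans": [-0.54,0,0]},
    {"aperture": 60,"trans": [-0.66,0,0]},
  ],
)

```text
time: 8.6
tool_pos: [535.8, -292.9, 197.8]
tcp_rot: [3.141, -0.0, 3.126]
contact_force: [-2.3, -0.2, 3.4]
grip_width: 60.1
finger_force: 1.6
```

Emit:
shift_gripper(
  moves=[
    {"aperture": 60,"trans": [-0.14,0,0]},
    {"aperture": 60,"trans": [-0.28,0,0]},
    {"aperture": 60,"trans": [-0.42,0,0]},
    {"aperture": 60,"trans": [-0.56,0,0]},
    {"aperture": 60,"trans": [-0.64,0,0]},
  ],
)

```text
time: 9.22
tool_pos: [568.0, -293.4, 197.6]
tcp_rot: [3.142, 0.0, 3.126]
contact_force: [-3.8, -0.2, 2.9]
grip_width: 59.9
finger_force: 1.6
```

Emit:
shift_gripper(
  moves=[
    {"aperture": 60,"trans": [-0.06,0,0]},
    {"aperture": 60,"trans": [-0.12,0,0]},
    {"aperture": 60,"trans": [-0.12,0,0]},
  ],
)

```text
time: 9.6
tool_pos: [573.9, -293.5, 197.6]
tcp_rot: [-3.141, 0.001, 3.126]
contact_force: [0.8, 1.1, 0.0]
grip_width: 60.2
finger_force: 0.0
```

```bash
python3 - <<'E'
from plant import bot
from h import *
c=bot.capture("scene");np.savez("pics/s6.npz",**c);cv2.imwrite("pics/s6.png",cv2.resize(c["color"][:,:,::-1][140:260,220:420],None,fx=4,fy=4,interpolation=2))
E
```

```text
(no output)
```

View pics/s6.png

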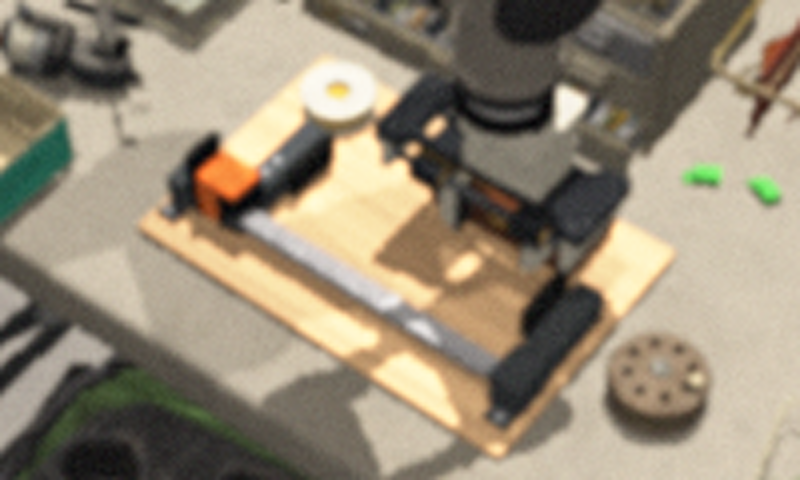

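The case has been pushed past the head's tip and the gripper hides it. The jaw is still at the end stop and the spool is untouched. I back off, lift and check.

Emit:
shift_gripper(
  moves=[
    {"aperture": 60,"trans": [0.16,0,0]},
    {"aperture": 60,"trans": [0.4,0,0]},
    {"aperture": 60,"trans": [0.5,0,-0.6]},
    {"aperture": 60,"trans": [1.2,0,-1.8]},
    {"aperture": 60,"trans": [1.2,0,-2.4]},
  ],
)

```text
time: 10.28
tool_pos: [511.6, -292.7, 319.8]
tcp_rot: [-3.141, 0.0, 3.125]
contact_force: [0.0, -1.2, -0.1]
grip_width: 59.8
finger_force: 0.0
```

Emit:
shift_gripper(
  moves=[
    {"aperture": 60,"trans": [1.2,0,-2]},
    {"aperture": 60,"trans": [1.2,0,-2]},
    {"aperture": 60,"trans": [1.2,0,-2]},
  ],
)

```text
time: 10.65
tool_pos: [451.9, -291.8, 421.9]
tcp_rot: [-3.136, 0.006, 3.124]
contact_force: [0.5, 0.7, -0.1]
grip_width: 59.9
finger_force: 0.0
```

```bash
python3 - <<'E'
from plant import bot
from h import *
o=bot.get_obs();print(o["time"],o["tool_pos"],o["contact_force"])
c=bot.capture("scene");np.savez("pics/s7.npz",**c);cv2.imwrite("pics/s7.png",cv2.resize(c["color"][:,:,::-1][140:260,220:420],None,fx=4,fy=4,interpolation=2))
c=bot.capture("side");np.savez("pics/d7.npz",**c)
E
```

```text
10.65 [ 451.90125176 -291.76713679  421.91012511] [ 0.49815971  0.73147808 -0.10739235]
```

View pics/s7.png

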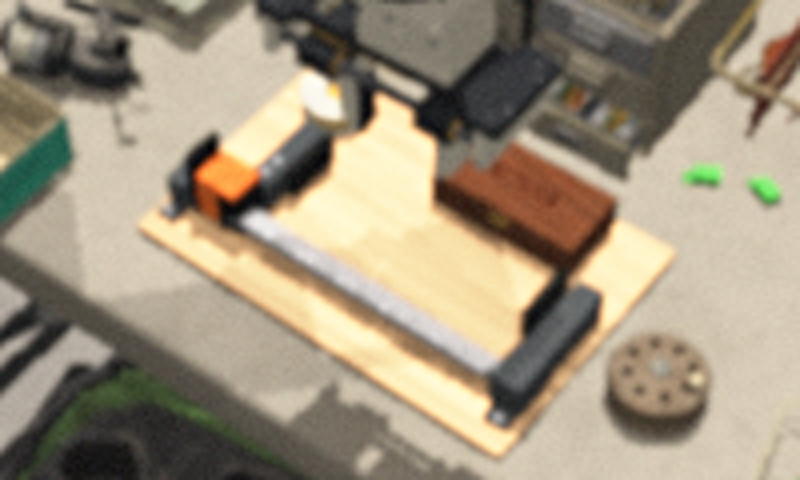

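The case lies flat beyond the head. Its top's near edge runs in the crop from (440,180) to (570,250). The head's top far corners are near (565,285) and (598,290), and the jaw tip is near (325,145).

```bash
python3 - <<'E'
from h import *
c=dict(np.load("pics/s7.npz"));d0=dict(np.load("pics/s3.npz"))
g=lambda p,z:onz(c,p[0]/4+220,p[1]/4+140,z).round(1)
print("case near L,R",g((440,180),46),g((570,250),46),"far R",g((615,207),46),"far L",g((515,148),46))
print("head tip far corner",g((599,290),50),g((578,284),50))
# world->clamp
th=-0.0165;R=np.array([[np.cos(th),-np.sin(th)],[np.sin(th),np.cos(th)]]);O=np.array([473.6,-224.])
for p in((440,180),(570,250),(615,207)): print(R.T@(g(p,46)[:2]-O))
# shift of the case blob, start -> now, in both views at z=28
for a,b in(("scene0","s7"),("side0","d7")):
    for n in(a,b):
        q=dict(np.load(f"pics/{n}.npz")); m=mask(q["color"],(0,90,20),(14,255,150)); bl,_=blobs(m,200)
        print(n,[(x[0],x[1],onz(q,*x[1],35).round(0)[:2]) for x in bl if 300<x[1][0]<400 and 150<x[1][1]<240])
d=dict(np.load("pics/d7.npz"));cv2.imwrite("pics/d7.png",cv2.resize(d["color"][170:270,260:420,::-1],None,fx=5,fy=5,interpolation=2))
E
```

```text
case near L,R [ 581.3 -235.1   46. ] [ 582.8 -356.7   46. ] far R [ 639.9 -361.7   46. ] far L [ 644.7 -264.    46. ]
head tip far corner [ 560.5 -396.7   50. ] [ 555.9 -380.9   50. ]
[107.86848136  -9.32151968]
[ 111.37458614 -130.88021838]
[ 168.54930983 -134.93743052]
scene0 [(np.int32(648), [340.4, 201.2], array([ 554., -294.]))]
s7 [(np.int32(671), [351.9, 192.2], array([ 606., -303.]))]
side0 [(np.int32(205), [343.4, 224.8], array([ 527., -292.]))]
d7 [(np.int32(457), [373.3, 226.3], array([ 595., -334.]))]
```

View pics/d7.png

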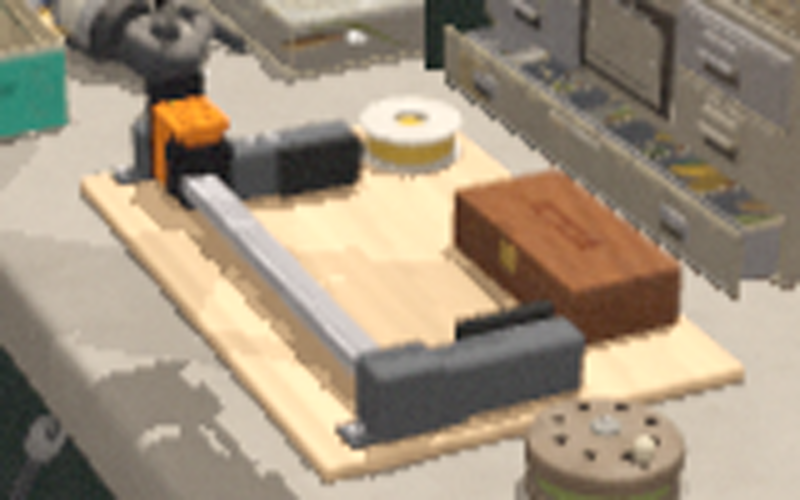

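The side view shows the case flat on the board and clear of the head. The jaw is at the end stop, the release is up and the spool is in place. Two estimates put the near face at clamp x of about 108–111 mm, against the 102 mm needed, so I hand in.

```bash
python3 -c "
from plant import bot
print(bot.close_job())"
```

```text
the job is handed in; nothing more can be done
None
```

I handed the job in (no verdict came back): the jaw is at the end stop with the release up, and the case lies flat on the board about 6–9 mm past the jaw tips by my measurements, with the arm clear and the things around the board that I could see still in place.

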